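# Load the curing tray and hold the latched cover open

### The job

Take the filler cap (the round one with the raised grip) off the free-turning turntable and stand it upright in the low tray, then let go of it. Next give the curing box's cover a tug by its bar handle, before touching the release slide: it may or may not be caught inside; if it does not come, push the release slide all the way over to free it. Lift the cover at least 45 degrees open and finish while still holding it there by its handle, because it falls shut by itself; leave everything else where it is and the bushing on the turntable.

Things in the scene. Friction and masses are not known exactly. Their poses are not given: they have to be found in the camera images.
- cap_mid (a point): Loose grey plastic filler cap, 60 g, standing on the turntable: a disc 50 mm across and 14 mm high with an upright grip bar on top, 42 mm long (along its x), 12 mm thick (along its y) and 32 mm high; 46 mm high in all. The point is at its centre, 23 mm above its underside; z up.
- bushing_mid (a point): Loose steel bushing (a ring 32 mm across, 22 mm high), also on the turntable opposite the cap; not to be taken off. The point is its centre.
- turntable_base: Fixed foot of the turntable; origin on the table top, on the turning axis. The steel disc on it is 170 mm across, its upper face 42 mm above the table. The disc turns freely about the vertical, without motor or brake, so a sideways touch swings it round.
- tray: Fixed shallow square aluminium tray, 110 x 110 mm, rim 12 mm high, walls 4 mm, inner floor 4 mm thick. Origin under its centre on the table top; x and y along its sides.
- curing_box: Fixed grey sheet-metal box, 260 (x) x 260 (y) mm, 116 mm high, origin under its centre on the table top. Its x points to the far side, away from the robot, where a 45 mm wide catch housing runs along the box; an aluminium cover (211 x 256 mm) closes the rest. The catch is hidden inside the housing.
- cover_hinge (a point): Middle of the cover's hinge line, on the box's robot-side top edge, 110 mm above the table. The hinge line runs along this point's y; the cover reaches 213 mm from it along x when shut.
- cover_handle (a point): Middle of the cover's handle, a round steel bar 12 mm thick and 110 mm long, parallel to the hinge, on two end posts; its centre line is 42 mm above the cover's upper face, with free space under it; gripped across, the round bar can turn between the fingers. With the cover shut it lies 165 mm (x), -20 mm (y) and 48 mm (z) from cover_hinge. It moves with the cover (axes: x away from the hinge along the cover, y along the bar, z out of the cover's upper face).
- cover (a joint): Cover angle, rad: 0 shut, grows as its far edge rises (turning about the hinge so that the handle goes up and towards the robot), stop at 1.25. Cover 0.4 kg; it falls shut if let go. When caught it lifts only about 4 mm at the handle (0.02 rad) and then stands firm against a tug of 20 N (barely caught, it may slip free); when free it comes up with about 3 N.
- release_knob (a point): Half-way up the release slide's black upright knob on the catch housing: 16 mm across, its top 21 mm above this point, the housing's top about 21 mm below it (its foot, a steel plate 24 x 30 mm, is 4 mm thick). Slides along the box's y (positive, towards the robot's left).
- release (a joint): Release slide, m: 0 at the start, 0.026 all the way over towards the box's +y. Needs about 3 N sideways and stays where it is left; if pushed past 0.02 the catch is freed for good. It never shows whether the catch is on.
- tape_roll_mid (a point): Bystander: roll of masking tape, 90 mm across, 25 mm high; centre.
- tin_mid (a point): Bystander: open steel tin, 72 mm across, 75 mm high; centre.
- jar_mid (a point): Bystander: amber jar, 60 mm across, 80 mm high; centre.
- sanding_block_mid (a point): Bystander: wooden sanding block, 110 x 55 x 32 mm; centre.
- wrench: Bystander: open wrench lying on the table near the robot; origin at the underside of its middle, x along it.
- hammer: Bystander: hammer lying beyond the curing box on the robot's right; origin at the underside of its middle, x along it.
Not all that is in view belongs to the job. Of the things that look like the tray, take the one that is farthest to the robot's left at the start.

How it is judged:
On the way, in this order (a step that is already met when the one before it is completed fails the run):
1. the filler cap stands upright in the tray, let go (x of cap_mid in the frame of tray between -0.03 and 0.03 m and y of cap_mid in the frame of tray between -0.03 and 0.03 m and height (world z) of cap_mid between 0.02 and 0.034 m and angle between cap_mid's own z axis and vertical below 0.12 rad and contact force between the fingers and filler_cap below 0.1 N and linear speed of filler_cap below 0.03 m/s), for 0.2 s.
2. the cover is tugged up with the release slide still untouched (value of joint cover above 0.009 rad and value of joint release below 0.004 m and contact force between the fingers and cover above 0.5 N), for 0.1 s.
3. the cover is lifted at least 40 degrees open (value of joint cover above 0.7 rad), for 0.2 s.
At the end, for the whole second after the job is handed in: The fingers hold the cover still by its handle (gripping within 80 mm of its middle) at 0.7 rad or more (asked for: 45 degrees); the filler cap stands upright (within 0.12 rad) on the tray's floor, its centre within 30 mm of the tray's in x and y, untouched; the bushing is still on the turntable (value of joint cover above 0.7 rad and velocity of joint cover between -0.1 and 0.1 rad/s and contact force between the fingers and cover above 0.5 N and distance between the grasp point and cover_handle below 0.08 m and x of cap_mid in the frame of tray between -0.03 and 0.03 m and y of cap_mid in the frame of tray between -0.03 and 0.03 m and height (world z) of cap_mid between 0.02 and 0.034 m and angle between cap_mid's own z axis and vertical below 0.12 rad and contact force between the arm and filler_cap below 0.1 N and linear speed of filler_cap below 0.03 m/s and height (world z) of bushing_mid above 0.046 m and horizontal distance between bushing_mid and turntable_base below 0.095 m); the arm keeps its last pose, push and grip.
It fails at once if a bystander is pushed more than 30 mm or knocked over (distance of any of tape_roll_mid, tin_mid, jar_mid, sanding_block_mid, wrench, hammer from where it was at the start of the episode above 0.03 m).
It fails at once if the bushing falls off the turntable (height (world z) of bushing_mid below 0.04 m).
It also fails if it takes over 72 s, if anything falls off the work surface, if the arm or the gripper's body presses on something with over 40 N, if the wrist force passes 120 N, or if a joint passes its speed limit or range.

### The arm

A 6-joint arm with a two-finger parallel gripper is mounted at the origin on the work surface. World frame = base frame: x ahead of the robot, y to its left, z up, the work surface at z = 0. Lengths are in m, angles in rad, forces in N, time in s.
With the tool pointing down it reaches from about 0.35 to 0.85 m from the base axis. Payload 8.1 kg.
Tool frame: the origin (TCP) lies between the finger pads; the fingertips stand 25 mm ahead of it and the grasp point (between the pads) lies 6 mm ahead of it (robot.tip_extent is the distance from the TCP to the fingertips, in m); z points along the fingers, y is the direction in which the jaws open and shut (so a half turn about z gives the same grasp; the last joint's range is limited). The gripper opens to 93 mm and grips with 3 to 60 N. Pads are 15 mm wide; open, the fingers measure 128 mm over their backs; the gripper's body (75 mm by 188 mm) begins 65 mm behind the grasp point.
Start: joints at [1.021, 0.13, 1.488, -0, 1.523, -0.085], TCP at [0.269, 0.536, 0.244] pointing down, gripper open.
Joint ranges: [-2.96, 2.96], [-0.89, 2.26], [0.02, 2.5], [-1.34, 4.48], [0, 2.73], [-2.66, 2.66]. Speed limits (rad/s): [2.39, 2.39, 2.79, 3.14, 3.14, 3.14].

### API

Orientations are given as a rotation vector (axis times angle).
In Python, from plant import robot gives the robot as it stands.
- The arm moves only by the tool drive_tool, never from a script. Its argument "increments" is a list of rows, each a list of 7 numbers: the closure, from 0 (fully open) to 1 (shut), then the shift along the world's x, y, z in units of 25 mm (1.0 is 25 mm), then the turn, a rotation vector about the world's x, y, z in rad. In form: [[gripper, dx, dy, dz, rx, ry, rz], ...]. A call has 1 to 20 rows; each row is the pose to reach, as a shift and turn from the pose commanded when the call began; what a row does not reach only later rows make up. A row lasts 1/12 s, in which the tool goes at most 41.7 mm and 7.16 degrees, less where a joint would pass 70% of its speed; a pose out of reach is approached as far as the arm can. A call with a gripper value outside its range is refused whole. The fingers move at their own pace and stop on an object; "squeeze" is the grip in N (left out, the last holds). Time passes only in rows, so rows that repeat a pose let the fingers close. It gives the time, the measured TCP pose, the force and the opening at its end, in the units of the state.
- robot.read_state(): the state, without advancing time (a new reading comes with each control period).
- robot.read_camera(name): name is "scene" or "top" or "wrist"; returns a dict with "image" (420x560x3 uint8, red, green, blue), "fx", "fy", "cx", "cy" (pixels), "T" (4x4, takes a point from camera to world coordinates); the wrist camera has in their place "mount" (4x4, takes a point from camera to tool coordinates, whose origin is the TCP and whose axes are the flange's). Camera axes: x right, y down, z forward; pixel columns grow to the right and rows downward; lengths in m; the calibration is good to about 2 mm. A picture is of the moment at which its call begins: read the wrist's pose just before it. There is no depth.
- robot.close_job(): hands the job in, once; it reports no verdict.
The state is a dict: "t": time; "q": joint angles; "dq": joint speeds; "joint_torque": joint torques, N m; "tool_pos": TCP position; "orientation": TCP orientation; "force": force on the tool from outside, world axes, zero at the start; "wrist_torque": the same for the moment, N m; "opening": finger opening in m.
Only numpy, scipy, OpenCV 4.12 (cv2) and the standard library are available. Lean on these libraries where they do the work, as an engineer would, in place of code of your own. Each camera call takes 0.05 s, during which the arm holds its last target.

## Working session

There is one attempt and no reset: what is moved stays moved. The work goes in short steps, Python scripts to look and compute and a tool call to move; the robot and the scene stay as the last step left them, time stands still between calls to the robot, and variables do not carry over. Pictures are saved under pics/ and viewed, and the job is handed in when it is done.

Besides the shell and the picture viewer there is one more tool, called as name(argument=value, ...) on one line, values as JSON. drive_tool: Moves the arm, as the interface text tells. Its arguments: {"type":"object","properties":{"increments":{"type":"array"},"squeeze":{"type":"number"}},"required":["increments"]}

```bash
mkdir -p pics; ls; cat > h.py <<'E'
import numpy as np, cv2
from scipy.spatial.transform import Rotation as R
from plant import robot
def cam(n):
    s=robot.read_state(); c=robot.read_camera(n)
    if n=="wrist":
        T=np.eye(4);T[:3,:3]=R.from_rotvec(s["orientation"]).as_matrix();T[:3,3]=s["tool_pos"]
        c["T"]=T@c["mount"]
    return c
def save(c,f): cv2.imwrite("pics/"+f,cv2.cvtColor(c["image"],cv2.COLOR_RGB2BGR))
def ray(c,u,v):
    T=np.array(c["T"]);d=T[:3,:3]@np.array([(u-c["cx"])/c["fx"],(v-c["cy"])/c["fy"],1]);return T[:3,3],d
def onz(c,u,v,z):
    o,d=ray(c,u,v);return o+d*(z-o[2])/d[2]
def proj(c,p):
    T=np.array(c["T"]);q=T[:3,:3].T@(np.array(p)-T[:3,3]);return q[0]/q[2]*c["fx"]+c["cx"],q[1]/q[2]*c["fy"]+c["cy"]
def tri(c1,p1,c2,p2):
    o1,d1=ray(c1,*p1);o2,d2=ray(c2,*p2)
    t=np.linalg.lstsq(np.c_[d1,-d2],o2-o1,rcond=None)[0]
    a=o1+d1*t[0];b=o2+d2*t[1];return (a+b)/2,np.linalg.norm(a-b)
E
python3 - <<'E'
from h import *
import pickle
D={}
for n in ("top","scene","wrist"):
    c=cam(n);save(c,n+"0.png");D[n]=c
    print(n,c["fx"],c["cx"],c["cy"],np.round(c["T"],3).tolist())
pickle.dump(D,open("d0.pkl","wb"))
s=robot.read_state();print(s)
E
```

```text
pics
top 523.0549651383027 275.62749877907424 211.3039642497069 [[-0.004, -0.989, 0.146, 0.303], [-1.0, 0.005, 0.001, -0.066], [-0.002, -0.146, -0.989, 1.497], [0.0, 0.0, 0.0, 1.0]]
scene 471.6779563909178 282.3353384620515 208.17298756548 [[0.383, 0.613, -0.691, 1.383], [0.924, -0.249, 0.291, -0.416], [0.006, -0.749, -0.662, 0.939], [0.0, 0.0, 0.0, 1.0]]
wrist 301.5240989680848 282.086903798097 210.47958029622149 [[0.448, 0.868, 0.215, 0.209], [0.894, -0.434, -0.109, 0.566], [-0.002, 0.241, -0.971, 0.383], [0.0, 0.0, 0.0, 1.0]]
{'t': 0.15, 'q': array([ 1.02058968e+00,  1.30996628e-01,  1.48902557e+00, -1.85964523e-05,
        1.52300772e+00, -8.53832375e-02]), 'dq': array([-0.00058374, -0.00321793, -0.00207157, -0.00043372, -0.00084562,
       -0.00090653]), 'joint_torque': array([ 1.32657457e-03, -5.60475326e+01, -4.92333198e+01,  7.69251958e-02,
        3.04976176e-02, -3.67925850e-05]), 'tool_pos': array([0.26872288, 0.53600477, 0.24282501]), 'orientation': array([-7.23486572e-01, -3.05670675e+00,  2.15342689e-03]), 'force': array([ 0.57123811, -0.87618495, -0.19536391]), 'wrist_torque': array([0.00504672, 0.03877931, 0.00409971]), 'opening': 0.0931065576965658}
```

View pics/top0.png

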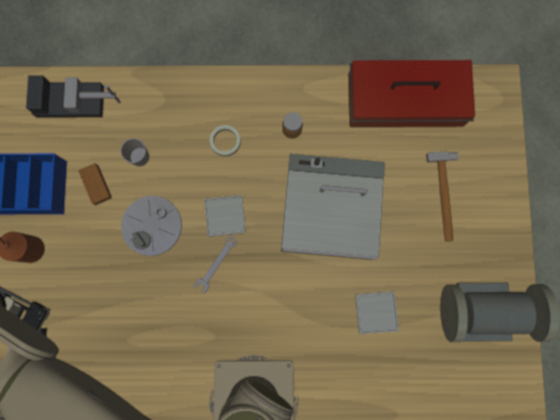

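View pics/scene0.png

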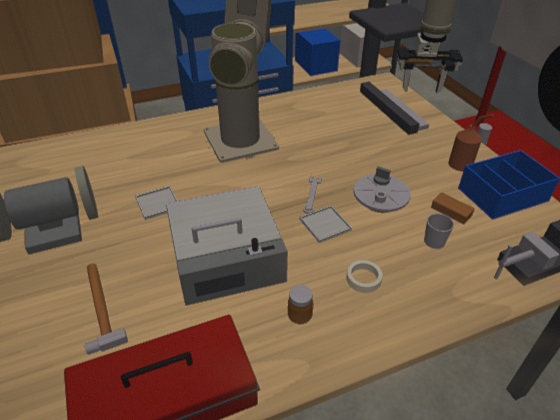

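View pics/wrist0.png

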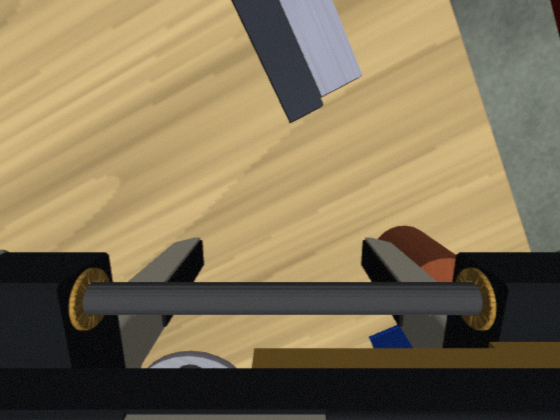

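The top view shows two tray-like squares, at (225,216) and (377,312). +y is to the image's left, so (225,216) is the one farthest to the robot's left. The turntable is at (152,225), with the cap at (141,240) and the bushing at (161,212). The box is at (333,207), with the handle bar at (344,189) and the knob at (318,162). Next I'll look at enlarged crops.

```bash
python3 - <<'E'
from h import *
import pickle
D=pickle.load(open("d0.pkl","rb"))
def crop(n,x,y,w,h,k): 
    im=cv2.cvtColor(D[n]["image"],cv2.COLOR_RGB2BGR)[y:y+h,x:x+w]
    return cv2.resize(im,(w*k,h*k),interpolation=cv2.INTER_CUBIC)
cv2.imwrite("pics/c_tt.png",crop("top",110,180,140,90,5))
cv2.imwrite("pics/c_box.png",crop("top",275,145,120,120,5))
cv2.imwrite("pics/s_tt.png",crop("scene",290,150,140,100,5))
cv2.imwrite("pics/s_box.png",crop("scene",155,180,150,120,5))
E
```

```text
(no output)
```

View pics/c_tt.png

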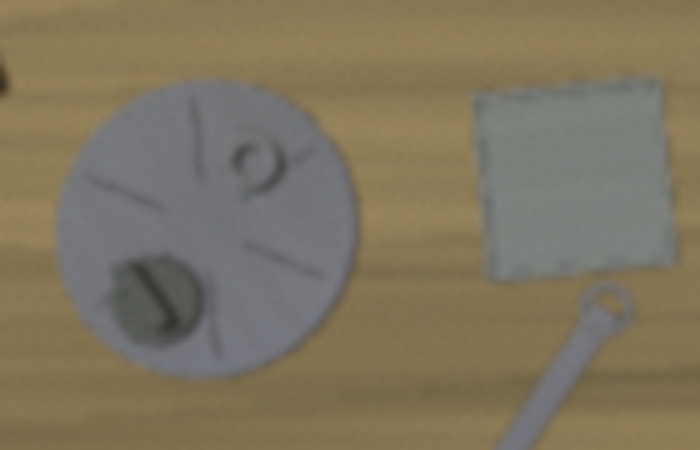

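View pics/c_box.png

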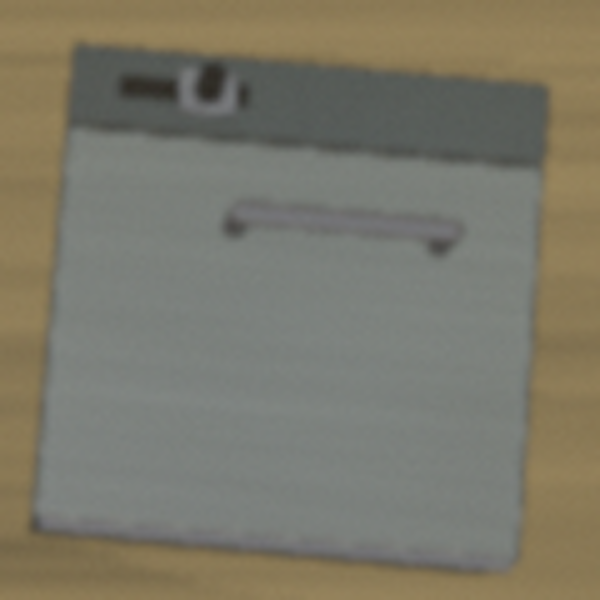

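View pics/s_tt.png

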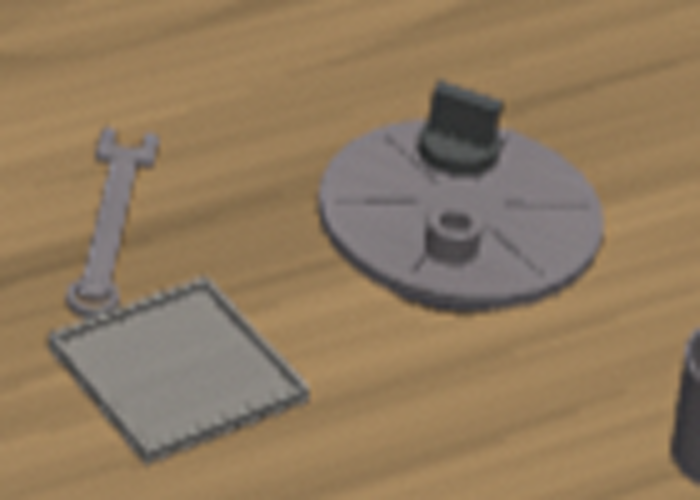

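View pics/s_box.png

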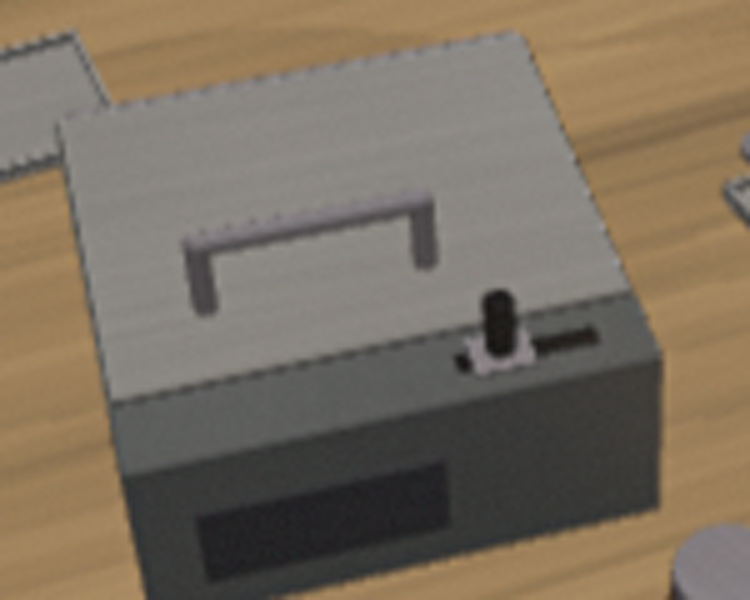

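```bash
python3 - <<'E'
from h import *
import pickle
D=pickle.load(open("d0.pkl","rb"));t=D["top"];s=D["scene"]
T=lambda u,v,z,o: onz(t,u/5+o[0],v/5+o[1],z)
S=lambda u,v,z,o: onz(s,u/5+o[0],v/5+o[1],z)
np.set_printoptions(precision=4,suppress=True)
a=(110,180);b=(275,145);sa=(290,150);sb=(155,180)
print("tt axis",T(207,229,.042,a), "scene",S(461,209,.042,sa))
print("cap disc",T(156,301,.056,a), S(460,150,.056,sa))
p,q=S(435,89,.088,sa),S(501,106,.088,sa);print("bar scene",p,q,(p+q)/2,np.degrees(np.arctan2(*(q-p)[1::-1])), np.linalg.norm(p-q))
p,q=T(135,264,.088,a),T(181,325,.088,a);print("dark line",p,q,(p+q)/2,np.degrees(np.arctan2(*(q-p)[1::-1])),np.linalg.norm(p-q))
print("bush",T(258,163,.064,a),S(455,222,.064,sa))
c=np.array([T(*x,.012,a) for x in [(473,93),(658,80),(677,262),(490,281)]]);print("tray",c.mean(0),np.linalg.norm(c-np.roll(c,1,0),axis=1),np.degrees(np.arctan2(*(c[0]-c[3])[1::-1])))
c=np.array([S(*x,.012,sa) for x in [(52,338),(203,282),(308,395),(150,458)]]);print("tray s",c.mean(0))
p,q=T(234,212,.158,b),T(460,232,.158,b);print("handle top",p,q,(p+q)/2,np.degrees(np.arctan2(*(p-q)[1::-1])),np.linalg.norm(p-q))
p,q=S(186,242,.160,sb),S(432,198,.160,sb);print("handle scene",p,q,(p+q)/2,np.degrees(np.arctan2(*(q-p)[1::-1])),np.linalg.norm(p-q))
c=np.array([T(*x,.116,b) for x in [(77,45),(548,86)]]+[T(*x,.11,b) for x in [(517,560),(38,520)]]);print("box",c,c[:].mean(0),np.degrees(np.arctan2(*(c[0]-c[1])[1::-1])),np.degrees(np.arctan2(*(c[0]-c[3])[1::-1])))
print("knob top",T(211,72,.158,b),S(497,297,.158,sb))
for n,p in (("tape",(225,140,.012)),("tin",(134,150,.04)),("jar",(293,122,.06)),("wr",(217,265,.005)),("sand",(95,183,.03))):print(n,onz(t,*p))
E
```

```text
tt axis [0.4786 0.2839 0.042 ] scene [0.4916 0.2841 0.042 ]
cap disc [0.437  0.3075 0.056 ] [0.4565 0.3025 0.056 ]
bar scene [0.4328 0.2941 0.088 ] [0.4624 0.3219 0.088 ] [0.4476 0.308  0.088 ] 43.199415442568394 0.040684631177815664
dark line [0.4541 0.3112 0.088 ] [0.4209 0.2853 0.088 ] [0.4375 0.2983 0.088 ] -141.95323628903907 0.042161568377885955
bush [0.5126 0.2514 0.064 ] [0.5224 0.2574 0.064 ]
tray [0.5104 0.0811 0.012 ] [0.1094 0.1068 0.1061 0.1071] 5.975606604963927
tray s [0.5231 0.0815 0.012 ]
handle top [ 0.5633 -0.1851  0.158 ] [ 0.5522 -0.3025  0.158 ] [ 0.5577 -0.2438  0.158 ] 84.57954875600338 0.11793671950415899
handle scene [ 0.5569 -0.2995  0.16  ] [ 0.5718 -0.1815  0.16  ] [ 0.5643 -0.2405  0.16  ] 82.83155350891032 0.11900721960889417
box [[ 0.6641 -0.1052  0.116 ]
 [ 0.6401 -0.3599  0.116 ]
 [ 0.3845 -0.3359  0.11  ]
 [ 0.4068 -0.0825  0.11  ]] [ 0.5239 -0.2209  0.113 ] 84.61261616447514 -5.043640939764999
knob top [ 0.6382 -0.1743  0.158 ] [ 0.6452 -0.1747  0.158 ]
tape [0.7344 0.0831 0.012 ]
tin [0.6979 0.3409 0.04  ]
jar [ 0.7724 -0.115   0.06  ]
wr [0.3701 0.1029 0.005 ]
sand [0.6041 0.4519 0.03  ]
```

```bash
python3 - <<'E'
from h import *
import pickle
D=pickle.load(open("d0.pkl","rb"));w=D["wrist"]
s=robot.read_state();M=R.from_rotvec(s["orientation"]).as_matrix();print(M.round(3))
print(np.degrees(np.arctan2(M[1,1],M[0,1])))
print(np.round(w["mount"],3).tolist())
for z in (0,.05,.1,.2):print(z,proj(w,[*s["tool_pos"][:2],z]))
E
```

```text
[[-0.894  0.448 -0.001]
 [ 0.448  0.894 -0.001]
 [ 0.    -0.001 -1.   ]]
63.36763639281895
[[0.001, -0.971, -0.241, 0.066], [1.0, 0.001, -0.0, 0.0], [0.0, -0.241, 0.971, -0.141], [0.0, 0.0, 0.0, 1.0]]
0 (np.float64(282.35329237763904), np.float64(188.8096915781557))
0.05 (np.float64(282.31194274200294), np.float64(196.40907180857278))
0.1 (np.float64(282.25680892633574), np.float64(206.54175671287936))
0.2 (np.float64(282.06383185767015), np.float64(242.0077553360721))
```

drive_tool(increments=[[0, 1, -1.2, 0, 0, 0, 0.12], [0, 2, -2.5, 0, 0, 0, 0.24], [0, 3, -3.8, 0, 0, 0, 0.36], [0, 4, -5.1, 0, 0, 0, 0.48], [0, 5, -6.4, 0, 0, 0, 0.6], [0, 6, -7.7, 0, 0, 0, 0.72], [0, 6.6, -8.7, 0, 0, 0, 0.84], [0, 7, -9.2, 0, 0, 0, 0.96], [0, 7, -9.2, 0, 0, 0, 1.08], [0, 7, -9.2, 0, 0, 0, 1.17], [0, 7, -9.2, 0, 0, 0, 1.17], [0, 7, -9.2, 0, 0, 0, 1.17]])

```text
t: 1.15
tool_pos: [0.4438, 0.3062, 0.2434]
orientation: [1.079, -2.95, 0.0]
force: [0.1, 0.3, 0.2]
opening: 0.0928
```

```bash
python3 - <<'E'
from h import *
import pickle
c=cam("wrist");save(c,"w1.png");pickle.dump(c,open("w1.pkl","wb"))
s=robot.read_state();print(s["t"],s["tool_pos"],s["q"]);print(np.round(c["T"],3))
for p in ((.437,.3075,.056),(.4565,.3025,.056)):print(proj(c,p))
E
```

```text
1.2 [0.44372094 0.30642761 0.2434189 ] [ 5.09275143e-01 -3.34999234e-02  1.65781882e+00  2.17915295e-05
  1.51767265e+00 -1.76284652e+00]
[[-0.646  0.741  0.184  0.393]
 [ 0.764  0.627  0.155  0.264]
 [ 0.     0.24  -0.971  0.384]
 [ 0.     0.     0.     1.   ]]
(np.float64(286.7965331292597), np.float64(193.43596464607157))
(np.float64(272.0386447165987), np.float64(203.7286265475355))
```

View pics/w1.png

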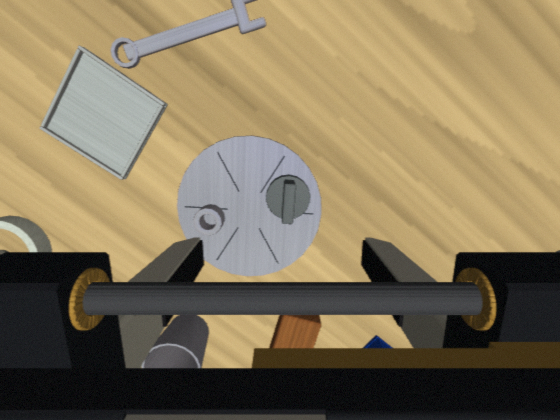

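The wrist view shows the cap's disc centred near (288,197) with its bar close to upright in the image, so the jaws are nearly square to it. The bushing is at (208,218), and the tray's corners are at (82,48), (166,105), (124,179) and (42,127).

```bash
python3 - <<'E'
from h import *
import pickle
c=pickle.load(open("w1.pkl","rb"));np.set_printoptions(precision=4,suppress=True)
print("axis",onz(c,249,206,.042),"cap",onz(c,288,197,.056),"bush",onz(c,208,218,.064))
print("tray",np.mean([onz(c,*p,.012) for p in [(82,48),(166,105),(124,179),(42,127)]],0))
im=cv2.cvtColor(c["image"],cv2.COLOR_RGB2BGR)[150:250,230:350];cv2.imwrite("pics/w1c.png",cv2.resize(im,None,fx=6,fy=6,interpolation=cv2.INTER_CUBIC))
E
```

```text
axis [0.4786 0.2854 0.042 ] cap [0.4392 0.3111 0.056 ] bush [0.5128 0.258  0.064 ]
tray [0.5121 0.0886 0.012 ]
```

View pics/w1c.png

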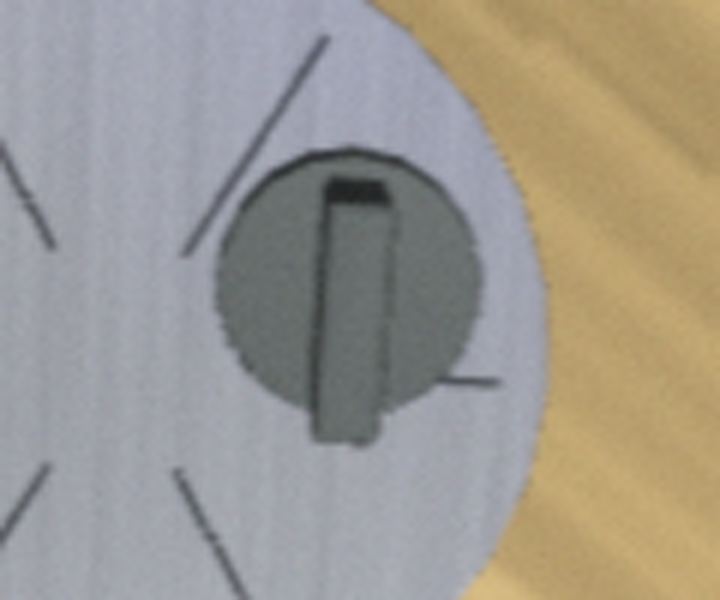

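```bash
python3 - <<'E'
from h import *
import pickle
c=pickle.load(open("w1.pkl","rb"));np.set_printoptions(precision=4,suppress=True)
f=lambda u,v,z:onz(c,230+(u+.5)/6-.5,150+(v+.5)/6-.5,z)
a,b=f(360,206,.088),f(347,440,.088);print(a,b,(a+b)/2,np.linalg.norm(a-b),np.degrees(np.arctan2(*(a-b)[1::-1])))
s=robot.read_state();M=R.from_rotvec(s["orientation"]).as_matrix();print(np.degrees(np.arctan2(M[1,1],M[0,1])))
E
```

```text
[0.4237 0.2991 0.088 ] [0.4556 0.3236 0.088 ] [0.4396 0.3113 0.088 ] 0.04024456183974242 -142.5862365599533
130.18291426930108
```

drive_tool(increments=[[0.45, -0.17, 0.19, 0, 0, 0, -0.05], [0.45, -0.17, 0.19, -1, 0, 0, -0.05], [0.45, -0.17, 0.19, -2, 0, 0, -0.05], [0.45, -0.17, 0.19, -3, 0, 0, -0.05], [0.45, -0.17, 0.19, -4, 0, 0, -0.05], [0.45, -0.17, 0.19, -4.5, 0, 0, -0.05], [0.45, -0.17, 0.19, -5, 0, 0, -0.05], [0.45, -0.17, 0.19, -5, 0, 0, -0.05]], squeeze=15)

```text
t: 1.87
tool_pos: [0.4382, 0.3106, 0.1162]
orientation: [1.008, -2.971, 0.001]
force: [-0.3, -0.2, -0.0]
opening: 0.0514
```

```bash
python3 - <<'E'
from h import *
c=cam("wrist");save(c,"w2.png")
s=robot.read_state();print(s["t"],s["tool_pos"],s["opening"])
E
```

```text
1.9167 [0.43906646 0.31100233 0.11790677] 0.05138954187337769
```

View pics/w2.png

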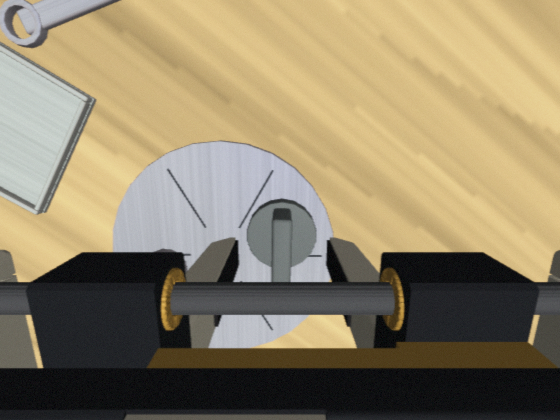

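The fingers straddle the bar at (282,235), well centred and aligned. Now I'll go down and close.

drive_tool(increments=[[0.45, 0, 0, -0.6, 0, 0, 0], [0.45, 0, 0, -1.0, 0, 0, 0], [0.45, 0, 0, -1.28, 0, 0, 0], [0.45, 0, 0, -1.28, 0, 0, 0], [0.7, 0, 0, -1.28, 0, 0, 0], [0.8, 0, 0, -1.28, 0, 0, 0], [1, 0, 0, -1.28, 0, 0, 0], [1, 0, 0, -1.28, 0, 0, 0], [1, 0, 0, -1.28, 0, 0, 0], [1, 0, 0, -1.28, 0, 0, 0], [1, 0, 0, -1.28, 0, 0, 0], [1, 0, 0, -1.28, 0, 0, 0]], squeeze=15)

```text
t: 2.92
tool_pos: [0.4398, 0.3112, 0.0868]
orientation: [-1.011, 2.974, 0.0]
force: [-0.6, -0.4, 1.9]
opening: 0.0118
```

drive_tool(increments=[[1, 0, 0, 0.3, 0, 0, 0], [1, 0, 0, 0.8, 0, 0, 0], [1, 0, 0, 1.6, 0, 0, 0], [1, 0, 0, 2.4, 0, 0, 0], [1, 0, 0, 3.2, 0, 0, 0], [1, 0.4, -1, 4, 0, 0, 0], [1, 0.8, -2.2, 4, 0, 0, 0], [1, 1.2, -3.4, 4, 0, 0, 0], [1, 1.6, -4.6, 4, 0, 0, 0], [1, 2.0, -5.8, 4, 0, 0, 0], [1, 2.4, -7, 4, 0, 0, 0], [1, 2.7, -8.2, 4, 0, 0, 0], [1, 2.9, -9, 4, 0, 0, 0], [1, 2.9, -9, 4, 0, 0, 0], [1, 2.9, -9, 4, 0, 0, 0]])

```text
t: 4.17
tool_pos: [0.5126, 0.0853, 0.1878]
orientation: [-1.007, 2.975, -0.0]
force: [-0.4, -0.4, -0.4]
opening: 0.0118
```

```bash
python3 - <<'E'
from h import *
import pickle
c=cam("wrist");save(c,"w3.png");pickle.dump(c,open("w3.pkl","wb"))
s=robot.read_state();print(s["t"],s["tool_pos"],s["opening"],s["q"])
c=cam("top");save(c,"top3.png")
E
```

```text
4.2167 [0.51236317 0.08620376 0.18755978] 0.012086746276435639 [ 6.76916087e-02 -5.54468501e-02  1.78184015e+00  4.31211404e-04
  1.41432783e+00 -2.15720895e+00]
```

View pics/w3.png

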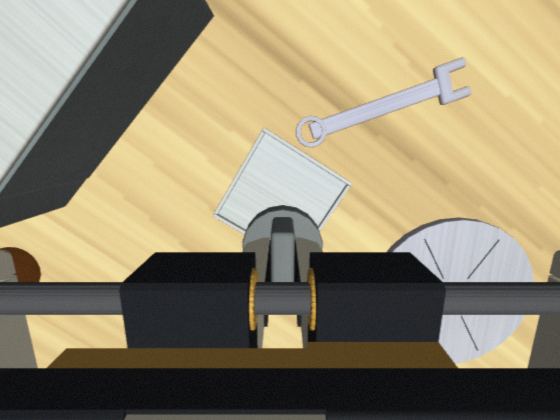

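View pics/top3.png

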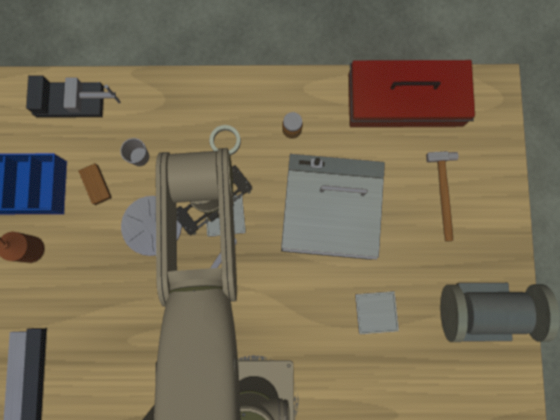

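The wrist view shows the held cap with the left tray partly behind it, tray corners at (265,130), (349,184) and (216,214). The last two are opposite each other.

```bash
python3 - <<'E'
from h import *
import pickle
c=pickle.load(open("w3.pkl","rb"));np.set_printoptions(precision=4,suppress=True)
p=[onz(c,*x,.012) for x in [(265,130),(349,184),(216,214)]]
print(p,(p[1]+p[2])/2,np.linalg.norm(p[1]-p[0]),np.linalg.norm(p[2]-p[0]))
E
```

```text
[array([0.4662, 0.028 , 0.012 ]), array([0.4564, 0.1315, 0.012 ]), array([0.5692, 0.0383, 0.012 ])] [0.5128 0.0849 0.012 ] 0.10402444098931915 0.10350015931643745
```

drive_tool(increments=[[1, 0, -0.06, -1, 0, 0, 0], [1, 0, -0.06, -2, 0, 0, 0], [1, 0, -0.06, -3, 0, 0, 0], [1, 0, -0.06, -4, 0, 0, 0], [1, 0, -0.06, -4.7, 0, 0, 0], [1, 0, -0.06, -5.2, 0, 0, 0], [1, 0, -0.06, -5.4, 0, 0, 0], [1, 0, -0.06, -5.48, 0, 0, 0], [1, 0, -0.06, -5.5, 0, 0, 0], [1, 0, -0.06, -5.5, 0, 0, 0]])

```text
t: 5.1
tool_pos: [0.5131, 0.0849, 0.0504]
orientation: [-1.011, 2.973, -0.001]
force: [-0.4, -0.5, -0.9]
opening: 0.0119
```

drive_tool(increments=[[1, 0, 0, -0.04, 0, 0, 0], [1, 0, 0, -0.06, 0, 0, 0], [1, 0, 0, -0.06, 0, 0, 0], [0.75, 0, 0, -0.06, 0, 0, 0], [0.6, 0, 0, -0.06, 0, 0, 0], [0.6, 0, 0, -0.06, 0, 0, 0], [0.6, 0, 0, -0.06, 0, 0, 0], [0.6, 0, 0, -0.06, 0, 0, 0], [0.6, 0, 0, 0.5, 0, 0, 0], [0.6, 0, 0, 1.5, 0, 0, 0], [0.6, 0, 0, 2.5, 0, 0, 0], [0.6, 0, 0, 4, 0, 0, 0], [0.6, 0, 0, 5.5, 0, 0, 0], [0.6, 0, 0, 7, 0, 0, 0], [0.6, 0, 0, 8, 0, 0, 0], [0.6, 0, 0, 8, 0, 0, 0]])

```text
t: 6.43
tool_pos: [0.5152, 0.0848, 0.2565]
orientation: [-1.008, 2.965, -0.004]
force: [0.6, -0.5, 1.6]
opening: 0.0371
```

```bash
python3 - <<'E'
from h import *
import pickle
c=cam("wrist");save(c,"w4.png");pickle.dump(c,open("w4.pkl","wb"))
s=robot.read_state();print(s["t"],s["tool_pos"],s["opening"],s["q"])
E
```

```text
6.4833 [0.51418557 0.08472331 0.25319525] 0.037438367989196523 [ 6.49203645e-02 -9.48625426e-02  1.69878916e+00 -3.64477587e-05
  1.53056097e+00 -2.16107180e+00]
```

View pics/w4.png

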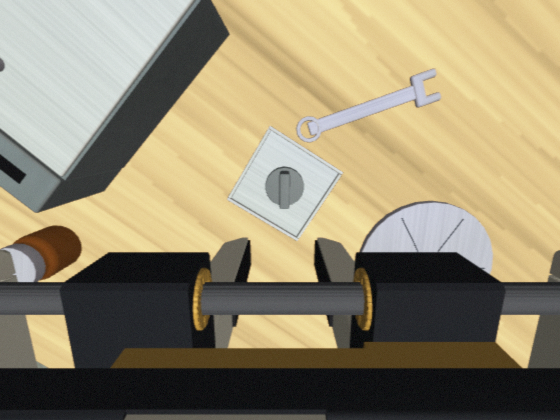

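The cap stands in the middle of the tray (cap at 285,187; tray corners 271,128 / 341,174 / 297,238 / 229,198). Next I'll move over the cover handle.

drive_tool(increments=[[0.2, 0.1, -0.7, 0, 0, 0, -0.12], [0.2, 0.2, -1.4, 0, 0, 0, -0.24], [0.2, 0.3, -2.1, 0, 0, 0, -0.36], [0.2, 0.4, -2.8, 0, 0, 0, -0.48], [0.2, 0.5, -3.5, 0, 0, 0, -0.6], [0.2, 0.6, -4.2, 0, 0, 0, -0.72], [0.2, 0.7, -4.9, 0, 0, 0, -0.84], [0.2, 0.8, -5.6, 0, 0, 0, -0.96], [0.2, 0.9, -6.3, 0, 0, 0, -1.08], [0.2, 1.0, -7, 0, 0, 0, -1.2], [0.2, 1.1, -7.7, 0, 0, 0, -1.32], [0.2, 1.2, -8.4, 0, 0, 0, -1.44], [0.2, 1.3, -9.1, 0, 0, 0, -1.56], [0.2, 1.4, -9.8, 0, 0, 0, -1.68], [0.2, 1.5, -10.5, 0, 0, 0, -1.8], [0.2, 1.6, -11.2, 0, 0, 0, -1.92], [0.2, 1.7, -11.9, 0, 0, 0, -2.04], [0.2, 1.76, -12.5, 0, 0, 0, -2.16], [0.2, 1.76, -13.1, 0, 0, 0, -2.28], [0.2, 1.76, -13.1, 0, 0, 0, -2.32]])

```text
t: 8.15
tool_pos: [0.5551, -0.2451, 0.2467]
orientation: [-2.331, -2.102, 0.003]
force: [-0.5, 0.6, -0.5]
opening: 0.0742
```

```bash
python3 - <<'E'
from h import *
import pickle
c=cam("top")
c=cam("wrist");save(c,"w5.png");pickle.dump(c,open("w5.pkl","wb"))
s=robot.read_state();print(s["t"],s["tool_pos"],s["opening"],s["q"])
M=R.from_rotvec(s["orientation"]).as_matrix();print(np.degrees(np.arctan2(M[1,1],M[0,1])))
E
```

```text
8.25 [ 0.55534268 -0.24316236  0.24692788] 0.07410676810169757 [-4.97318721e-01  1.48779891e-01  1.46212273e+00  8.77446541e-05
  1.53386932e+00 -4.01593255e-01]
-5.48474910092357
```

View pics/w5.png

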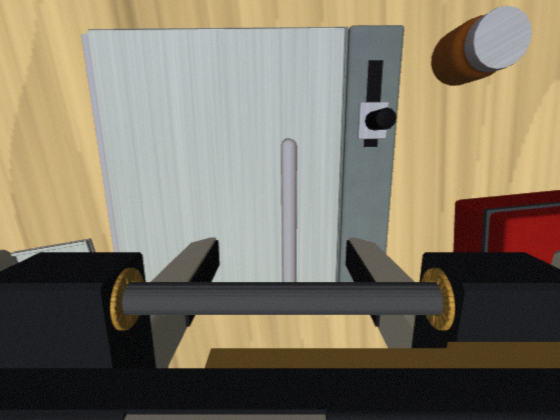

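The wrist view shows the handle bar upright near column 289 with its left end at (289,139). The knob's top is at (381,118), with the slide slot running above it.

```bash
python3 - <<'E'
from h import *
import pickle
c=pickle.load(open("w5.pkl","rb"));np.set_printoptions(precision=4,suppress=True)
a=onz(c,289,143,.158);b=onz(c,289,260,.158);print(a,b,np.degrees(np.arctan2(*(a-b)[1::-1])))
u=(a-b)/np.linalg.norm(a-b);print("mid est",a-u*.055)
print("knob top",onz(c,381,118,.158))
s=robot.read_state();p=s["tool_pos"];d=p-a;print("across offset",(d-u*(d@u))[:2], "along from end",d@u)
E
```

```text
[ 0.5662 -0.1836  0.158 ] [ 0.5573 -0.2765  0.158 ] 84.51472025110897
mid est [ 0.561  -0.2383  0.158 ]
knob top [ 0.6346 -0.1726  0.158 ]
across offset [-0.0051  0.0005] along from end -0.060381061716368783
```

drive_tool(increments=[[0.2, 0.2, 0, -0.8, 0, 0, 0], [0.3, 0.2, 0, -1.6, 0, 0, 0], [0.4, 0.2, 0, -2.4, 0, 0, 0], [0.4, 0.2, 0, -3, 0, 0, 0], [0.4, 0.2, 0, -3.32, 0, 0, 0], [0.5, 0.2, 0, -3.32, 0, 0, 0], [0.7, 0.2, 0, -3.32, 0, 0, 0], [1, 0.2, 0, -3.32, 0, 0, 0], [1, 0.2, 0, -3.32, 0, 0, 0], [1, 0.2, 0, -3.32, 0, 0, 0], [1, 0.2, 0, -3.32, 0, 0, 0], [1, 0.2, 0, -3.32, 0, 0, 0], [1, 0.2, 0, -3.32, 0, 0, 0]], squeeze=35)

```text
t: 9.33
tool_pos: [0.5604, -0.243, 0.1666]
orientation: [-2.323, -2.114, 0.002]
force: [-5.9, 0.9, 4.6]
opening: 0.011
```

drive_tool(increments=[[1, 0, 0, 0.04, 0, 0, 0], [1, 0, 0, 0.08, 0, 0, 0], [1, 0, 0, 0.12, 0, 0, 0], [1, -0.02, 0, 0.16, 0, 0, 0], [1, -0.02, 0, 0.2, 0, 0, 0]])

```text
t: 9.75
tool_pos: [0.5594, -0.2428, 0.17]
orientation: [-2.322, -2.113, 0.003]
force: [-6.8, -1.7, -9.1]
opening: 0.0112
```

```bash
python3 - <<'E'
from h import *
s=robot.read_state();print(s["t"],s["tool_pos"],s["opening"],s["force"])
E
```

```text
9.75 [ 0.55944116 -0.24281791  0.1700261 ] 0.011161437893722845 [-6.78885769 -1.69812496 -9.0774732 ]
```

drive_tool(increments=[[1, -0.02, 0, 0.04, 0, 0, 0], [1, -0.04, 0, 0.08, 0, 0, 0], [1, -0.04, 0, 0.12, 0, 0, 0], [1, -0.04, 0, 0.12, 0, 0, 0]])

```text
t: 10.08
tool_pos: [0.5592, -0.2427, 0.1707]
orientation: [-2.322, -2.113, 0.001]
force: [6.3, -6.5, -25.3]
opening: 0.0106
```

The cover rose about 4 mm and then stood firm at about 25 N, so it is caught. I'll ease it down, let go and go to the release knob.

drive_tool(increments=[[1, 0.02, 0, -0.15, 0, 0, 0], [1, 0.04, 0, -0.3, 0, 0, 0], [1, 0.04, 0, -0.3, 0, 0, 0], [0.6, 0.04, 0, -0.3, 0, 0, 0], [0.45, 0.04, 0, -0.3, 0, 0, 0], [0.45, 0.04, 0, -0.3, 0, 0, 0], [0.45, 0.04, 0, -0.3, 0, 0, 0], [0.45, 0.04, 0, 0.8, 0, 0, 0], [0.45, 0.04, 0, 1.8, 0, 0, 0], [0.6, 0.8, 0.4, 2.6, 0, 0, 0], [0.8, 1.8, 0.8, 2.6, 0, 0, 0], [1, 2.87, 1.19, 2.6, 0, 0, 0], [1, 2.87, 1.19, 2.6, 0, 0, 0], [1, 2.87, 1.19, 2.6, 0, 0, 0], [1, 2.87, 1.19, 2.6, 0, 0, 0]])

```text
t: 11.33
tool_pos: [0.6314, -0.2131, 0.2391]
orientation: [-2.323, -2.115, 0.0]
force: [0.6, 0.5, -0.3]
opening: 0.0155
```

```bash
python3 - <<'E'
from h import *
import pickle
c=cam("wrist");save(c,"w6.png");pickle.dump(c,open("w6.pkl","wb"))
s=robot.read_state();print(s["t"],s["tool_pos"],s["opening"],s["force"])
E
```

```text
11.3833 [ 0.63105106 -0.21337546  0.23924936] 0.011391448351503108 [ 1.01851396  0.13748524 -0.00942936]
```

View pics/w6.png

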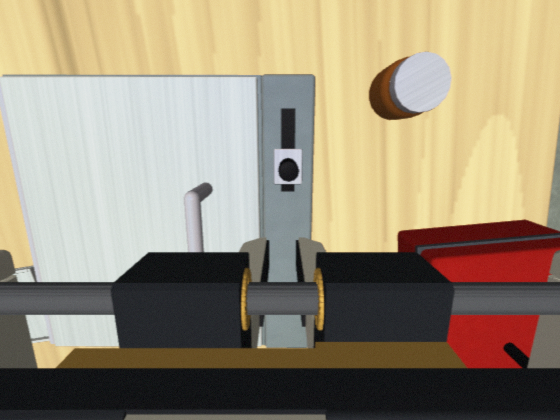

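```bash
python3 - <<'E'
from h import *
import pickle
c=pickle.load(open("w6.pkl","rb"))
print(onz(c,288,170,.158),onz(c,288,168,.158))
E
```

```text
[ 0.6395476  -0.17171206  0.158     ] [ 0.6396761 -0.1702571  0.158    ]
```

drive_tool(increments=[[1, 0.18, 0, -1, 0, 0, 0], [1, 0.18, 0, -2, 0, 0, 0], [1, 0.18, 0, -3, 0, 0, 0], [1, 0.18, 0, -3.5, 0, 0, 0], [1, 0.18, 0, -3.5, 0, 0, 0], [1, 0.22, 0.4, -3.5, 0, 0, 0], [1, 0.26, 0.8, -3.5, 0, 0, 0], [1, 0.28, 1.0, -3.5, 0, 0, 0], [1, 0.3, 1.2, -3.5, 0, 0, 0], [1, 0.3, 1.2, -3.5, 0, 0, 0]])

```text
t: 12.22
tool_pos: [0.64, -0.182, 0.1535]
orientation: [2.32, 2.115, 0.002]
force: [0.8, 0.4, 0.0]
opening: 0.0009
```

drive_tool(increments=[[1, 0.02, 0.2, 0, 0, 0, 0], [1, 0.04, 0.4, 0, 0, 0, 0], [1, 0.06, 0.6, 0, 0, 0, 0], [1, 0.07, 0.7, 0, 0, 0, 0], [1, 0.07, 0.7, 0, 0, 0, 0]])

```text
t: 12.63
tool_pos: [0.6408, -0.1649, 0.1517]
orientation: [-2.323, -2.115, -0.0]
force: [0.0, -0.3, 0.5]
opening: 0.0006
```

```bash
python3 - <<'E'
from h import *
import pickle
c=cam("wrist");save(c,"w7.png")
s=robot.read_state();print(s["t"],s["tool_pos"],s["opening"],s["force"])
E
```

```text
12.6833 [ 0.64062367 -0.16494114  0.15137889] 0.0006172329031956026 [-0.27739068  0.19847912 -0.64521985]
```

View pics/w7.png

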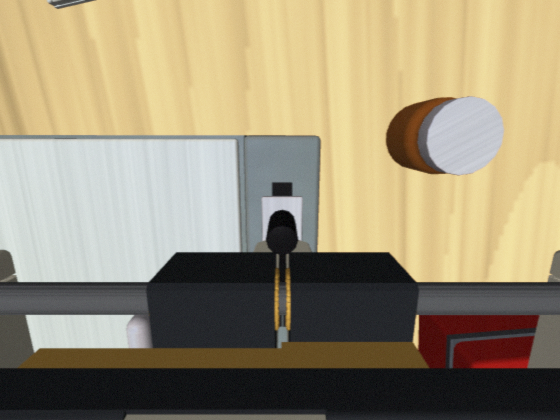

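The knob is ahead of the fingers at (282,230), with only a short stretch of slot left at (282,188). I'll push on to the stop.

drive_tool(increments=[[1, 0.02, 0.15, 0, 0, 0, 0], [1, 0.03, 0.3, 0, 0, 0, 0], [1, 0.04, 0.4, 0, 0, 0, 0], [1, 0.04, 0.4, 0, 0, 0, 0]])

```text
t: 13.02
tool_pos: [0.6407, -0.1628, 0.1515]
orientation: [2.322, 2.105, -0.012]
force: [-2.5, -29.9, -3.2]
opening: 0.0006
```

drive_tool(increments=[[1, -0.02, -0.6, 0, 0, 0, 0], [1, -0.08, -1.2, 0, 0, 0, 0], [1, -0.1, -1.4, 1.2, 0, 0, 0], [1, -0.1, -1.4, 2.4, 0, 0, 0], [0.4, -0.1, -1.4, 3.4, 0, 0, 0], [0.4, -1.1, -2.2, 3.4, 0, 0, 0], [0.4, -2.1, -3, 3.4, 0, 0, 0], [0.4, -3.2, -3.5, 3.4, 0, 0, 0], [0.4, -3.2, -3.5, 3.4, 0, 0, 0], [0.4, -3.2, -3.5, 3.4, 0, 0, 0], [0.4, -3.2, -3.5, 3.4, 0, 0, 0]])

```text
t: 13.93
tool_pos: [0.5619, -0.243, 0.2366]
orientation: [-2.324, -2.114, -0.001]
force: [-0.4, 0.7, -0.4]
opening: 0.0428
```

```bash
python3 - <<'E'
from h import *
import pickle
c=cam("wrist");save(c,"w8.png")
a=onz(c,289,143,.158)
s=robot.read_state();print(s["t"],s["tool_pos"],s["opening"],s["force"],s["orientation"])
E
```

```text
13.9833 [ 0.56229659 -0.24271932  0.23662512] 0.04647363367813402 [0.72812064 0.6216558  0.00297624] [-2.32291570e+00 -2.11491823e+00 -1.20504984e-03]
```

View pics/w8.png

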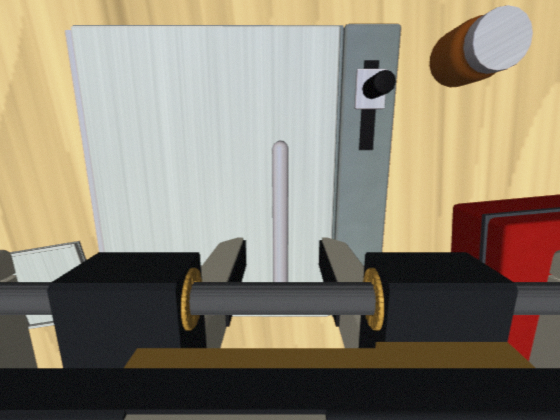

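The slide is over: its plate is now at the far end, (371,88). The bar is centred between the jaws at column 280. I'll re-grip the handle.

drive_tool(increments=[[0.4, -0.03, 0, -0.8, 0, 0, 0], [0.4, -0.03, 0, -1.6, 0, 0, 0], [0.4, -0.03, 0, -2.4, 0, 0, 0], [0.4, -0.03, 0, -2.95, 0, 0, 0], [0.4, -0.03, 0, -2.95, 0, 0, 0], [0.6, -0.03, 0, -2.95, 0, 0, 0], [1, -0.03, 0, -2.95, 0, 0, 0], [1, -0.03, 0, -2.95, 0, 0, 0], [1, -0.03, 0, -2.95, 0, 0, 0], [1, -0.03, 0, -2.95, 0, 0, 0], [1, -0.03, 0, -2.95, 0, 0, 0]], squeeze=40)

```text
t: 14.9
tool_pos: [0.5613, -0.2434, 0.1637]
orientation: [2.323, 2.114, 0.001]
force: [1.3, -0.3, -0.1]
opening: 0.0207
```

drive_tool(increments=[[1, 0, 0, 0.1, 0, 0, 0], [1, -0.05, 0, 0.2, 0, 0, 0], [1, -0.1, 0, 0.3, 0, 0, 0], [1, -0.13, 0, 0.4, 0, 0, 0], [1, -0.13, 0, 0.4, 0, 0, 0]])

```text
t: 15.32
tool_pos: [0.5579, -0.2429, 0.1735]
orientation: [2.323, 2.115, 0.001]
force: [4.0, 2.9, -3.4]
opening: 0.0108
```

```bash
python3 - <<'E'
from h import *
s=robot.read_state();print(s["tool_pos"],s["opening"],s["force"])
r=.1718;p=np.arctan2(48,165)
for th in np.arange(.1,.96,.05):
    a=r*(np.cos(p+th)-np.cos(p));z=r*(np.sin(p+th)-np.sin(p))
    print(round(th,2),np.round([(a*.9955+.00325)/.025,(-a*.095)/.025,(z-.010)/.025],2))
E
```

```text
[ 0.55790831 -0.24287761  0.17345697] 0.010793030756812334 [ 3.97322635  2.85149393 -3.41388866]
0.1 [-0.09  0.02  0.25]
0.15 [-0.23  0.03  0.56]
0.2 [-0.38  0.05  0.87]
0.25 [-0.55  0.06  1.17]
0.3 [-0.73  0.08  1.46]
0.35 [-0.92  0.1   1.75]
0.4 [-1.13  0.12  2.02]
0.45 [-1.36  0.14  2.28]
0.5 [-1.59  0.16  2.53]
0.55 [-1.84  0.19  2.77]
0.6 [-2.1   0.21  2.99]
0.65 [-2.37  0.24  3.2 ]
0.7 [-2.65  0.26  3.4 ]
0.75 [-2.94  0.29  3.58]
0.8 [-3.23  0.32  3.75]
0.85 [-3.54  0.35  3.9 ]
0.9 [-3.85  0.38  4.04]
0.95 [-4.17  0.41  4.16]
```

Lifting partway first, to check that it follows.

drive_tool(increments=[[1, -0.09, 0.02, 0.25, 0, 0, 0], [1, -0.23, 0.03, 0.56, 0, 0, 0], [1, -0.38, 0.05, 0.87, 0, 0, 0], [1, -0.55, 0.06, 1.17, 0, 0, 0], [1, -0.73, 0.08, 1.46, 0, 0, 0], [1, -0.92, 0.1, 1.75, 0, 0, 0], [1, -0.92, 0.1, 1.75, 0, 0, 0]])

```text
t: 15.9
tool_pos: [0.5355, -0.2407, 0.219]
orientation: [2.321, 2.113, 0.003]
force: [6.6, 1.8, 0.0]
opening: 0.0111
```

```bash
python3 - <<'E'
from h import *
c=cam("scene");save(c,"s9.png")
s=robot.read_state();print(s["t"],s["tool_pos"],s["opening"],s["force"])
E
```

```text
15.95 [ 0.53589976 -0.24072754  0.21838934] 0.010859683504319784 [8.32075452 1.963987   1.53398561]
```

View pics/s9.png

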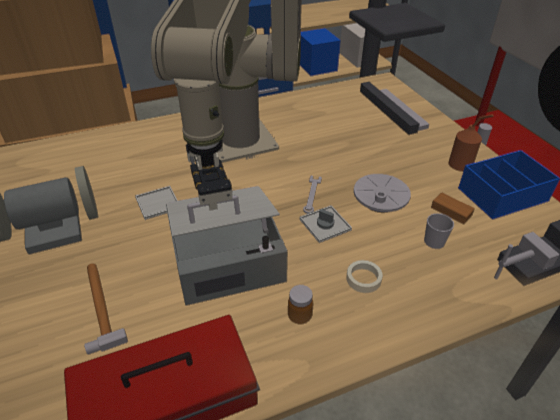

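The cover is opening with the gripper (bar at about 215,195), the cap stands in the tray, and the bushing is still on the disc. Continuing along the arc.

drive_tool(increments=[[1, -0.2, 0.02, 0.27, 0, 0, 0], [1, -0.41, 0.04, 0.53, 0, 0, 0], [1, -0.64, 0.06, 0.78, 0, 0, 0], [1, -0.88, 0.09, 1.02, 0, 0, 0], [1, -1.13, 0.11, 1.24, 0, 0, 0], [1, -1.4, 0.14, 1.45, 0, 0, 0], [1, -1.4, 0.14, 1.45, 0, 0, 0]])

```text
t: 16.53
tool_pos: [0.5015, -0.2375, 0.2562]
orientation: [2.318, 2.111, 0.005]
force: [8.8, 1.5, 6.7]
opening: 0.0107
```

drive_tool(increments=[[1, -0.24, 0.02, 0.22, 0, 0, 0], [1, -0.53, 0.05, 0.41, 0, 0, 0], [1, -0.82, 0.08, 0.58, 0, 0, 0], [1, -1.12, 0.11, 0.74, 0, 0, 0], [1, -1.43, 0.14, 0.88, 0, 0, 0], [1, -1.6, 0.16, 0.96, 0, 0, 0], [1, -1.6, 0.16, 0.96, 0, 0, 0], [1, -1.6, 0.16, 0.96, 0, 0, 0], [1, -1.6, 0.16, 0.96, 0, 0, 0]])

```text
t: 17.28
tool_pos: [0.4619, -0.2337, 0.28]
orientation: [2.318, 2.11, 0.005]
force: [8.2, 2.3, 11.0]
opening: 0.0108
```

```bash
python3 - <<'E'
from h import *
c=cam("scene");save(c,"s10.png")
im=cv2.cvtColor(c["image"],cv2.COLOR_RGB2BGR)[130:310,130:430];cv2.imwrite("pics/s10c.png",cv2.resize(im,None,fx=2.6,fy=2.6,interpolation=cv2.INTER_CUBIC))
s=robot.read_state();print(s["t"],s["tool_pos"],s["opening"],s["force"],s["q"])
g=s["tool_pos"]+R.from_rotvec(s["orientation"]).as_matrix()[:,2]*.006
print(g, "th", np.arcsin((g[2]-.110)/.1718)-np.arctan2(48,165))
E
```

```text
17.3333 [ 0.46192793 -0.23370579  0.28001132] 0.010942608076102858 [ 7.9506253   2.40011163 11.12735059] [-5.68367716e-01 -1.13696802e-01  1.66780862e+00  1.34282109e-03
  1.58004104e+00 -4.74798864e-01]
[ 0.46196989 -0.23372303  0.2740115 ] th 0.9854375464110816
```

View pics/s10c.png

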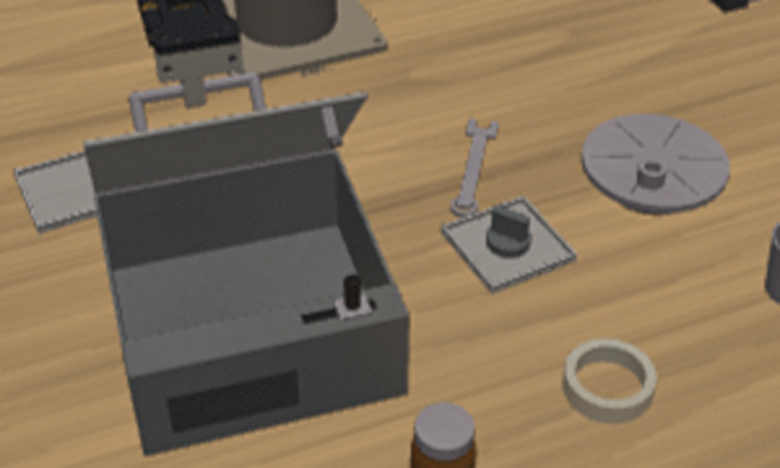

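The cover stands at about 0.9 rad, gripped by its bar. The cap is upright in the tray and the bushing is on the disc. One last stillness check, then I'll hand in.

drive_tool(increments=[[1, 0, 0, 0, 0, 0, 0], [1, 0, 0, 0, 0, 0, 0], [1, 0, 0, 0, 0, 0, 0], [1, 0, 0, 0, 0, 0, 0]])

```text
t: 17.67
tool_pos: [0.462, -0.2337, 0.28]
orientation: [2.318, 2.111, 0.005]
force: [7.7, 1.8, 10.8]
opening: 0.011
```

```bash
python3 - <<'E'
from h import *
s=robot.read_state();print(s["t"],s["tool_pos"],s["opening"],s["force"],abs(s["dq"]).max())
print(robot.close_job())
E
```

```text
17.6667 [ 0.46198279 -0.23369503  0.27997855] 0.010969028557948509 [ 7.71152017  1.81206272 10.75882837] 0.0015043417263217145
the job is handed in; nothing more can be done
None
```

The job is handed in at 17.7 s, with the gripper still holding the cover open by its bar handle; no verdict was reported.

- **Filler cap:** I stood it upright near the middle of the left tray and let go. The wrist view right after release and the last scene picture both show it standing there.
- **Tug:** The cover rose about 4 mm and then stood firm at about 25 N, so it was caught. I eased it down and let go of the handle.
- **Release slide:** I pushed it to its end stop, where the force rose to about 30 N. The wrist picture shows it at the far end.
- **Cover:** It then came up freely. At hand-in the arm was still and the opening was 11 mm on the bar.
- **Other things:** In the last scene picture the bushing is still on the turntable. The bystanders in that view (jar, tape and wrench) look unmoved. The hammer, tin and sanding block were last seen in place, with the cover part-open.

**Checks that disagreed:**
- The scene camera put points 6–13 mm farther in x than the top and wrist cameras, so I used the wrist values.
- The cover angle worked out as 0.90 rad from the handle's x position and 0.99 rad from its height. Both are above the 0.785 rad (45 degrees) asked for.
- A steady push of about 13 N, pointing away from the hinge, remained at the hold. My lifting arc was slightly tight.

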